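# Gauge the jaw opening of a pouch-sealer clamp

## Robot

A 6-joint arm with a two-finger parallel gripper is mounted at the origin on a cart in front of the work surface, level with it; the furniture and walls round the work are solid. World frame = base frame: x ahead of the robot, y to its left, z up, the work surface at z = 0. Lengths are in mm, angles in rad, forces in N, time in s.
With the tool pointing down it reaches from about 300 to 775 mm from the base axis. Payload 14.6 kg.
Tool frame: the origin (TCP) lies at the very end of the fingers, on their centre line; the grasp point (between the pads) lies 19 mm behind it; z points along the fingers, y is the line along which they close (so a half turn about z gives the same grasp; the last joint's range is limited). The gripper opens to 94 mm and grips with 3 to 60 N. Pads are 16 mm wide; open, the fingers measure 119 mm over their backs; the gripper's body (75 mm by 177 mm) begins 78 mm behind the grasp point.
Start: joints at [-1.237, 0.3, 1.521, -0, 1.321, -0.067], TCP at [214.578, -506.405, 205.446] pointing down, gripper open.
Joint ranges: [-3.03, 3.03], [-0.79, 2.21], [0.23, 2.52], [-1.04, 4.18], [0, 3.07], [-2.55, 2.55]. Speed limits (rad/s): [2.22, 2.22, 2.57, 3.14, 3.14, 3.14].

## Interface

Orientations are given as [roll, pitch, yaw] about the fixed x, y, z axes, in that order (R = Rz(yaw) Ry(pitch) Rx(roll)).
In Python, from cell import manip, eyes, ticket gives the robot as it stands. The module is installed in compiled form; this text tells all that it offers.
- The arm moves only by the tool arm_command, never from a script. Its argument "plan" is a list of rows, each a list of 5 numbers: the opening, from -1 (shut) to 1 (fully open), then the shift along the tool's x, y, z in m, then the turn about the tool's z in rad. In form: [[jaw, dx, dy, dz, roll], ...]. A call has 1 to 20 rows; each row shifts and turns the commanded pose from where the row before left it, along the tool's axes as they then stand; what a row does not reach is not made up. A row lasts 1/8 s, in which the tool goes at most 62.5 mm and 10.7 degrees, less where a joint would pass 70% of its speed; a pose out of reach is approached as far as the arm can. A call is refused whole if a number of a shift passes 0.0625 or a number of a turn 0.188, either way. A call with a gripper value outside its range is refused whole. The fingers move at their own pace and stop on an object; "newtons" is the grip in N (left out, the last holds). Time passes only in rows, so rows that do not move let the fingers close. It gives the time, the measured TCP pose, the force, the opening and the grip force at its end, in the units of the state.
- manip.read_state(): the state, without advancing time (a new reading comes with each control period).
- eyes.camera(name): name is "side" or "top" or "wrist"; returns a dict with "img" (384x512x3 uint8, blue, green, red), "z_map" (384x512 float32, mm along the optical axis (not along the pixel's ray), 0 where there is no reading), "fx", "fy", "cx", "cy" (pixels), "eye" and "orientation" of the camera in the world. Camera axes: x right, y down, z forward; pixel columns grow to the right and rows downward; lengths in mm; the calibration is good to about 2 mm. A picture is of the moment at which its call begins.
- ticket.sign_off(): hands the job in; it is judged then, once.
The state is a dict: "clock": time; "joints": joint angles; "qd": joint speeds; "effort": joint torques, N m; "eef_pos": TCP position; "eef_rot": TCP orientation; "wrist_force": force on the tool from outside, world axes, zero at the start; "moment": the same for the moment, N m; "finger_gap": finger opening in mm; "finger_force": force on a finger pad.
Only numpy, scipy, OpenCV 4.12 (cv2) and the standard library are available. Lean on these libraries where they do the work, as an engineer would, in place of code of your own. Each camera call takes 0.05 s, during which the arm holds its last target. There are 200 camera calls.

## Task

The jaw lining of the pouch sealer's clamp has been changed: find the new jaw opening with the four gauge blocks. Working up from the thinnest, stand one block at a time upright in the gap, all the way down on the clamp's base, and put each that is too loose back upright in the tray, until one just fits without play and keeps the sprung pad pushed in. Leave that block standing in the gap, with the other three upright in the tray, and do not knock over or shift the vials, the small bottle and the carton.

Things in the scene. Friction and masses are not known exactly. Their poses are not given: they have to be found in the camera images.
- block_12: loose steel gauge block, a plain upright slab 12 mm thick (its own y), 36 mm wide (its x) and 72 mm tall (its z), 70 g give or take a quarter; only the thickness tells the four blocks apart (12, 16, 20, 24 mm). Origin: centre of the underside. It starts standing in one of the four compartments of the tray, which one varies
- block_16: loose steel gauge block, a plain upright slab 16 mm thick (its own y), 36 mm wide (its x) and 72 mm tall (its z), 90 g give or take a quarter; only the thickness tells the four blocks apart (12, 16, 20, 24 mm). Origin: centre of the underside. It starts standing in one of the four compartments of the tray, which one varies
- block_20: loose steel gauge block, a plain upright slab 20 mm thick (its own y), 36 mm wide (its x) and 72 mm tall (its z), 110 g give or take a quarter; only the thickness tells the four blocks apart (12, 16, 20, 24 mm). Origin: centre of the underside. It starts standing in one of the four compartments of the tray, which one varies
- block_24: loose steel gauge block, a plain upright slab 24 mm thick (its own y), 36 mm wide (its x) and 72 mm tall (its z), 130 g give or take a quarter; only the thickness tells the four blocks apart (12, 16, 20, 24 mm). Origin: centre of the underside. It starts standing in one of the four compartments of the tray, which one varies
- tray: fixed shallow grey tray, 125 mm (x) by 175 mm (y), floor 4 mm thick, rim and cross-shaped dividers up to 13 mm high; its four compartments are centred at x = -30 or +30 mm, y = -42 or +42 mm. Origin: centre of the underside; z up
- clamp: fixed pouch-sealer clamp; white base 90 mm (x) by 142 mm (y), its top 12 mm above the worktop. Two aluminium jaws 64 mm wide (x = -32 to 32), 44 mm high, with 4 mm chamfers at the mouth; the gap between them is measured along y and is 32 mm deep. Origin: on the worktop, below the middle of the fixed jaw's inner face; z up. The fixed jaw fills y = 0 to +26 mm, the gap is at -y
- gap_mouth (a point): point at the top of the fixed jaw's inner face, mid-width, 44 mm above the worktop. The gap runs from here along the clamp's -y. A block that just fits has 1.5 to 2.1 mm of play between the jaw faces, one a size thinner 4 mm more; one a size thicker does not go in
- post (a point): top middle of the grey post, 48 mm high, at the clamp's y = -50 mm, 12 mm thick. Against its gap side stands the exchangeable jaw lining, the second jaw; its thickness is not known, so the gap is not either (13 to 24 mm). A spare lining is parked behind the post, to y = -92 mm
- pad (a joint): travel (m) of the sprung round rubber pad in the fixed jaw: 0 = free, standing 4.6 mm out into the gap, 27 mm above the worktop; up to 0.0044 as it is pushed in (1.2 N, plus 1.2 N per mm). It pushes a block away from the fixed jaw. A released block that just fits keeps it in by over 2 mm, a thinner one leaves it free; a steel pin at the jaw's back moves out with it
- vial_green_cap: bystander, loose: clear glass vial with a green cap, 25 mm across, 52 mm tall, standing. Origin: centre of the underside
- blue_cap_bottle: bystander, loose: small clear bottle with a dark blue cap, 33 mm across, 100 mm tall, standing. Origin: centre of the underside
- carton: bystander, loose: small white and blue carton, 51x71x46 mm. Origin: centre of the underside
- red_band_vial: bystander, loose: white-capped vial with a red band, 29 mm across, 50 mm tall, standing in front of the clamp and tray. Origin: centre of the underside
Not all that is in view belongs to the job. What is shaped like the block_16 but blue is not meant. Leave any orange look-alike of the block_20 alone.

How it is judged:
By the outcome, as a careful person would: the job done as asked, in the order asked, and still so for the second after the job is handed in, with the robot touching nothing.
It also fails if it takes over 72 s, if anything falls off the work surface, if the arm or the gripper's body presses on something with over 40 N, if the wrist force passes 120 N, or if a joint passes its speed limit or range.

## Working session

There is one attempt and no reset: what is moved stays moved. The work goes in short steps, Python scripts to look and compute and a tool call to move; the robot and the scene stay as the last step left them, time stands still between calls to the robot, and variables do not carry over. Pictures are saved under pics/ and viewed, at most 10 in all, crops included, and the job is handed in when it is done.

Besides the shell and the picture viewer there is one more tool, called after "Emit:" in YAML: its name, and indented under it one key for each argument. arm_command: Moves the arm, as the interface text tells. Its arguments: {"type":"object","properties":{"plan":{"type":"array"},"newtons":{"type":"number"}},"required":["plan"]}

```bash
mkdir -p pics; cat > h.py <<'E'
import numpy as np, cv2
from scipy.spatial.transform import Rotation as R
from cell import manip, eyes, ticket
def cam(n):
    c=eyes.camera(n)
    o=np.array(c["orientation"],float)
    c["R"]=R.from_euler('xyz',o).as_matrix() if o.size==3 else (o if o.shape==(3,3) else R.from_quat(o).as_matrix())
    z=c["z_map"].astype(float);v,u=np.mgrid[:z.shape[0],:z.shape[1]]
    P=np.stack([(u-c["cx"])/c["fx"]*z,(v-c["cy"])/c["fy"]*z,z],-1)
    c["P"]=P@c["R"].T+np.array(c["eye"]); c["P"][z==0]=np.nan
    return c
E
python3 - <<'E'
from h import *
for n in ("top","side"):
    c=cam(n); cv2.imwrite(f"pics/{n}0.png",c["img"]); np.save(n+"P.npy",c["P"]); np.save(n+"I.npy",c["img"])
    print(n,c["eye"],c["orientation"],c["fx"],c["cx"],c["cy"])
print(manip.read_state())
E
```

```text
top [404.75203955 113.29191148 975.72636164] [-3.02523058 -0.03574183 -1.58713244] 362.3277438632251 251.14411480360792 192.61958904574635
side [195.22264971 910.24382519 449.85133855] [-2.00508308  0.00714568 -2.77181252] 368.5955053694757 253.649954110769 190.21100609953604
{'clock': 0.1, 'joints': array([-1.23661334e+00,  3.00418273e-01,  1.52149102e+00, -1.56991135e-06,
        1.32070971e+00, -6.66107701e-02]), 'qd': array([-0.00139878, -0.00021683, -0.00202453, -0.00072128, -0.00112007,
       -0.0005879 ]), 'effort': array([ 2.11565217e-03, -5.32642472e+01, -3.53283548e+01,  7.09111872e-02,
        2.34049349e-02, -4.77277661e-05]), 'eef_pos': array([ 214.4989374 , -506.20199435,  204.95340719]), 'eef_rot': array([-3.14056848e+00, -6.67981513e-05,  4.00794107e-01]), 'wrist_force': array([-0.37057383,  0.30332263, -0.23596065]), 'moment': array([ 0.04040094,  0.0004824 , -0.02710732]), 'finger_force': 0.0, 'finger_gap': 93.91539059566371}
```

View pics/top0.png

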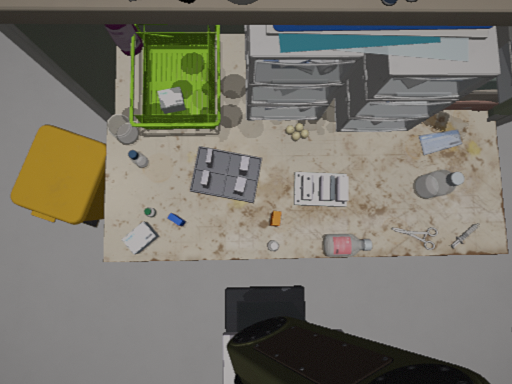

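View pics/side0.png

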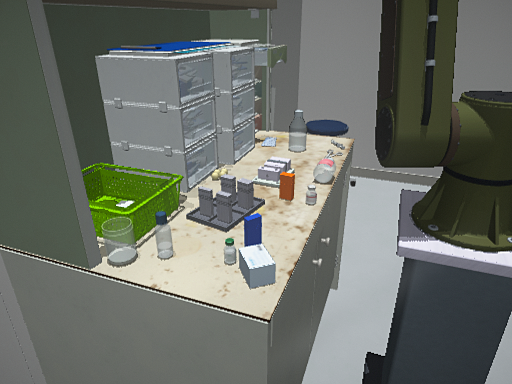

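The top view shows the tray at about (227,175), its four blocks at (209,156), (245,165), (206,179) and (240,187), and the clamp at about (321,188). The red-band vial is at (273,245), the orange look-alike at (276,218), the blue one at (176,219), and the carton and green-cap vial at the lower left.

```bash
python3 - <<'E'
from h import *
P=np.load("topP.npy");I=np.load("topI.npy")
S=np.load("sideP.npy")
z=P[...,2]
print("table z",np.nanmedian(z[200:215,200:260]))
def rep(m,name,amin=15):
    n,l,s,c=cv2.connectedComponentsWithStats(m.astype(np.uint8))
    for i in range(1,n):
        if s[i,4]<amin: continue
        q=P[l==i]; r=cv2.minAreaRect(q[:,:2].astype(np.float32))
        print(name,c[i].round(),s[i,4],np.nanmedian(q,0).round(1),"rect",np.round(r[0],1),np.round(r[1],1),round(r[2],1),"zmax",np.nanpercentile(q[:,2],95).round(1))
roi=np.zeros(z.shape,bool);roi[145:212,188:265]=1
rep(roi&(z>60)&(z<95),"block")
rep(roi&(z>2)&(z<25),"tray",200)
roi[:]=0;roi[165:212,288:354]=1
rep(roi&(z>34)&(z<70),"jaw"); rep(roi&(z>6),"clamp",200)
roi[:]=0;roi[200:260,110:290]=1
rep(roi&(z>15),"others")
roi[:]=0;roi[100:175,110:160]=1
rep(roi&(z>25),"bottle")
a=cv2.resize(I[140:260,185:360],None,fx=4.5,fy=4.5,interpolation=cv2.INTER_CUBIC)
cv2.imwrite("pics/topz.png",a)
E
```

```text
table z 1.033104316260335
block [209. 156.] 83 [603.6 184.   76.5] rect [605.9 184. ] [12.2 36.2] 79.9 zmax 79.1
block [244. 163.] 118 [584.3  96.   76.6] rect [585.6  94.9] [19.9 36.1] 79.8 zmax 79.5
block [205. 177.] 107 [550.1 194.2  76.6] rect [550.6 194.5] [16.4 35.6] 79.2 zmax 79.1
block [240. 184.] 145 [531.3 106.9  76.9] rect [532.  106.3] [24.1 35.8] 74.8 zmax 79.4
tray [226. 175.] 2578 [568.5 146.5   5.6] rect [570.  148.2] [208.9 162.7] 76.6 zmax 14.8
jaw [308. 187.] 255 [528.2 -70.   44.7] rect [527.1 -71.6] [28.3 63.2] 87.1 zmax 47.6
jaw [327. 187.] 340 [ 524.7 -121.1   45.6] rect [ 525.3 -121.7] [33.7 64.3] 87.2 zmax 50.5
jaw [343. 188.] 281 [ 522.2 -162.    44.6] rect [ 522.8 -162.8] [27.7 64.4] 87.5 zmax 47.6
clamp [321. 189.] 1777 [ 522.3 -107.4   33. ] rect [ 524.5 -110.1] [141.2  92.5] 87.2 zmax 48.1
others [150. 212.] 94 [468.3 337.7  40.4] rect [468.3 339.7] [21.5 24.2] 76.0 zmax 54.1
others [276. 218.] 147 [445.3  18.5  72.4] rect [446.1  16.7] [20.1 36.1] 81.8 zmax 75.5
others [176. 219.] 129 [446.4 265.9  72. ] rect [447.3 269.2] [36.3 15.8] 56.2 zmax 75.7
others [140. 237.] 651 [403.3 360.7  46.2] rect [403.1 363.3] [51.3 71.2] 39.9 zmax 49.3
others [273. 245.] 106 [377.7  24.4  47.9] rect [376.4  23.3] [27.2 27.1] 43.2 zmax 52.4
bottle [132. 122.] 920 [702.2 380.6  68.6] rect [719. 378.] [117.9 131.6] 9.7 zmax 90.2
bottle [137. 157.] 212 [601.3 361.7  71.2] rect [602.9 365.9] [27.  31.4] 31.6 zmax 102.6
```

View pics/topz.png

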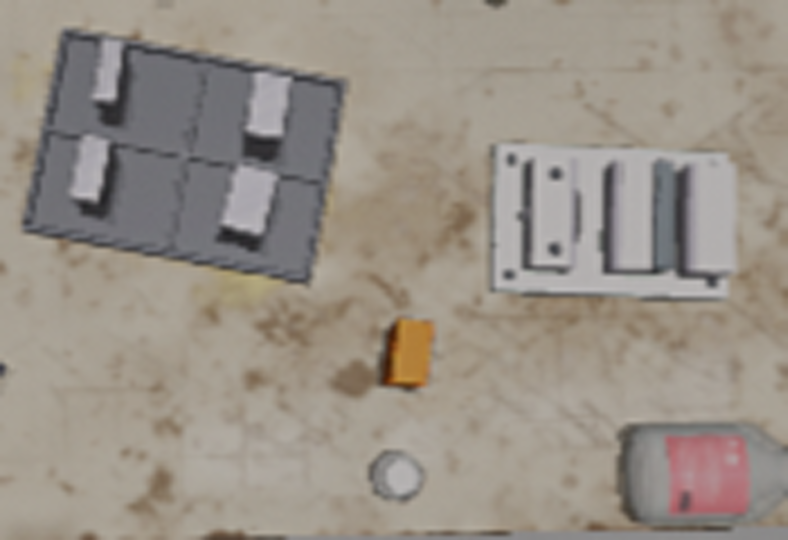

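Everything is located: block_12 is at about (605,184), block_16 (551,194), block_20 (585,95) and block_24 (532,106), all at yaw about -10°. The clamp's yaw is about -3°, with the fixed jaw on the left (+y). I'm moving over the clamp for a close look at the gap.

Emit:
arm_command:
  plan:
    - [0.1, 0, 0, 0, 0.15]
    - [0.1, 0, 0, 0, 0.15]
    - [0.1, 0, 0, 0, 0.15]
    - [0.1, 0.029, -0.0425, 0, 0]
    - [0.1, 0.029, -0.0425, 0, 0]
    - [0.1, 0.029, -0.0425, 0, 0]
    - [0.1, 0.029, -0.0425, 0, 0]
    - [0.1, 0.029, -0.0425, 0, 0]
    - [0.1, 0.029, -0.0425, 0, 0]
    - [0.1, 0.029, -0.0425, 0, 0]
    - [0.1, 0.029, -0.0425, 0, 0]
    - [0.1, 0.029, -0.0425, 0, 0]
    - [0.1, 0.029, -0.0425, 0, 0]
    - [0.1, 0, 0, 0, 0]
    - [0.1, 0, 0, 0, 0]
  newtons: 20

```text
clock: 1.98
eef_pos: [524.7, -96.5, 205.1]
eef_rot: [3.142, 0.001, -0.049]
wrist_force: [-0.1, -0.6, 0.8]
finger_gap: 51.9
finger_force: 0.0
```

```bash
cat >> h.py <<'E'
def rel(x,y,z,yaw):
    "remaining move: turn first, then shift along the turned tool axes (m)"
    s=manip.read_state(); p=s["eef_pos"]; y0=s["eef_rot"][2]
    d=np.array([x,y,z])-p; c,sn=np.cos(yaw),np.sin(yaw)
    print("t",s["clock"],"tcp",p.round(1),"yaw",round(y0,4),"gap",round(s["finger_gap"],1),"F",s["wrist_force"].round(1))
    print("turn",round(y0-yaw,3),"shift",(np.array([d[0]*c+d[1]*sn,d[0]*sn-d[1]*c,-d[2]])/1000).round(4))
E
python3 - <<'E'
from h import *
c=cam("wrist"); np.savez("w0.npz",P=c["P"],I=c["img"]); print(c["eye"],c["orientation"],c["fx"])
cv2.imwrite("pics/w0.png",c["img"])
rel(605,184,150,-.176)
E
```

```text
[598.01654229 -98.71949267 383.93972076] [ 2.88170643e+00 -3.81136210e-04 -1.61991052e+00] 274.2399840094693
t 2.025 tcp [524.6 -96.9 205.3] yaw -0.0499 gap 51.9 F [-0.7 -0.3  0.5]
turn 0.126 shift [ 0.03   -0.2906  0.0553]
```

View pics/w0.png

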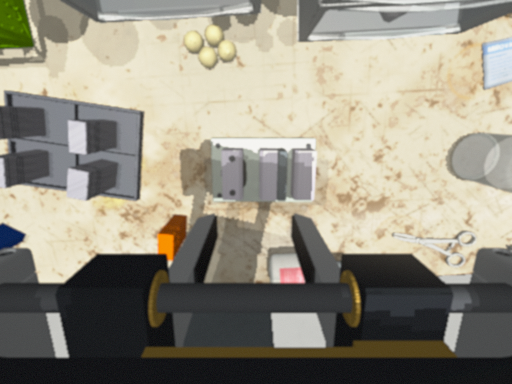

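The wrist view shows the clamp at (263,172). The fixed jaw is at (231,173) with the pad on its gap side at about (246,173), and the lining is at (272,173). I'll read the clamp's frame from the depth map.

```bash
python3 - <<'E'
from h import *
d=np.load("w0.npz");P=d["P"];z=P[...,2];m=np.zeros(z.shape,bool);m[130:210,195:330]=1
print("table",np.nanmedian(z[150:200,330:400]))
base=P[m&(z>6)&np.isfinite(z)];r=cv2.minAreaRect(base[:,:2].astype(np.float32));print(r)
n,l,s,c=cv2.connectedComponentsWithStats((m&(z>36)).astype(np.uint8))
C=[]
for i in range(1,n):
    if s[i,4]<60: continue
    q=P[l==i]; rr=cv2.minAreaRect(q[:,:2].astype(np.float32)); print(c[i].round(1),s[i,4],np.round(rr[0],1),np.round(rr[1],1),round(rr[2],2),np.nanmedian(q[:,2]))
yaw=-.05
for a in (-.04,-.05,-.06):
    pass
# profile along clamp y, at fixed |x|<28, relative to approx origin
ax=np.array([-np.sin(yaw),np.cos(yaw)]);bx=np.array([np.cos(yaw),np.sin(yaw)])
q=P[m&np.isfinite(z)];yy=q[:,:2]@ax;xx=q[:,:2]@bx
print("x range jaws",np.percentile(xx[(q[:,2]>36)],[1,99]),"base centre",np.array(r[0])@ax,np.array(r[0])@bx)
for row in (165,172,180,186):
    print("row",row,[(round(float(P[row,u,:2]@ax),1),round(float(z[row,u]))) for u in range(212,318)])
P=np.load("w0.npz")["P"];z=P[...,2]
E
```

```text
table -0.40106590255749097
((524.5579223632812, -106.51128387451172), (141.98951721191406, 90.6129150390625), 86.92960357666016)
[231.4 174.2] 1026 [526.8 -67.4] [27.4 64.1] 87.41 43.42350173719211
[272.3 174.2] 1364 [ 524.3 -118.6] [33.9 63.9] 87.43 43.936762423231926
[303.6 174.2] 1072 [ 522.1 -158.5] [26.4 64.1] 87.0 43.4057380252755
x range jaws [498.13647838 561.32920262] base centre -80.16120331060098 529.2257070385712
row 165 [(-11.3, 12), (-12.6, 11), (-14.0, 11), (-15.6, 13), (-16.9, 13), (-18.0, 10), (-19.7, 13), (-20.8, 11), (-22.1, 11), (-27.4, 43), (-28.8, 43), (-29.9, 42), (-31.1, 42), (-32.6, 44), (-33.9, 45), (-35.1, 45), (-36.4, 44), (-37.4, 42), (-38.9, 45), (-40.1, 44), (-41.3, 43), (-42.6, 44), (-43.8, 43), (-45.0, 43), (-46.4, 44), (-47.7, 44), (-48.9, 43), (-50.0, 42), (-51.2, 41), (-52.5, 41), (-53.5, 35), (-54.7, 34), (-56.0, 32), (-57.2, 31), (-58.0, 12), (-59.3, 11), (-60.7, 11), (-62.1, 11), (-63.5, 11), (-64.9, 12), (-66.2, 12), (-67.6, 12), (-69.0, 11), (-70.3, 11), (-71.7, 12), (-73.1, 12), (-74.5, 11), (-75.3, 40), (-76.5, 42), (-77.8, 42), (-79.0, 44),
[... 4327 characters left out ...]
(-85.6, 45), (-86.9, 43), (-88.2, 44), (-89.4, 44), (-90.8, 43), (-92.1, 43), (-93.3, 44), (-94.6, 44), (-95.9, 43), (-97.1, 44), (-98.2, 46), (-99.4, 47), (-100.7, 47), (-101.9, 48), (-103.0, 49), (-104.3, 49), (-105.7, 47), (-107.0, 47), (-108.3, 47), (-113.8, 12), (-115.4, 10), (-116.7, 11), (-117.9, 12), (-119.1, 14), (-119.0, 24), (-119.2, 33), (-119.4, 40), (-120.9, 39), (-121.7, 42), (-122.8, 43), (-124.1, 43), (-125.5, 43), (-126.5, 44), (-128.0, 43), (-129.1, 44), (-130.6, 43), (-131.8, 43), (-133.3, 42), (-134.2, 44), (-135.6, 44), (-136.9, 43), (-138.0, 44), (-139.7, 42), (-140.9, 42), (-141.9, 44), (-143.4, 43), (-144.5, 44), (-155.5, 1), (-157.3, -1), (-158.8, -1), (-160.2, -1)]
```

Emit:
arm_command:
  plan:
    - [0.1, 0, 0, 0, 0.126]
    - [0.1, 0.005, -0.0487, 0.01, 0]
    - [0.1, 0.005, -0.0487, 0.01, 0]
    - [0.1, 0.005, -0.0487, 0.01, 0]
    - [0.1, 0.005, -0.0487, 0.01, 0]
    - [0.1, 0.005, -0.0487, 0.01, 0]
    - [0.1, 0.005, -0.0487, 0.01, 0]
    - [0.1, 0, 0, 0.03, 0]
    - [0.1, 0, 0, 0, 0]
    - [0.1, 0, 0, 0, 0]

```text
clock: 3.28
eef_pos: [606.1, 185.2, 116.8]
eef_rot: [-3.141, -0.001, -0.177]
wrist_force: [-0.7, -0.5, 0.2]
finger_gap: 51.4
finger_force: 0.0
```

```bash
cat >> h.py <<'E'
def tool(P,s=None):
    s=s or manip.read_state(); return (P-s["eef_pos"])@R.from_euler('xyz',s["eef_rot"]).as_matrix()
E
python3 - <<'E'
from h import *
s=manip.read_state(); c=cam("wrist");P=c["P"];z=P[...,2];cv2.imwrite("pics/w1.png",c["img"])
T=tool(P,s)
m=(z>70)&(z<82)&(abs(T[...,0])<140)&(abs(T[...,1])<160)
n,l,st,ce=cv2.connectedComponentsWithStats(m.astype(np.uint8))
for i in range(1,n):
    if st[i,4]<60: continue
    r=cv2.minAreaRect(P[l==i][:,:2].astype(np.float32)); print(ce[i].round(),st[i,4],np.round(r[0],1),np.round(r[1],1),round(r[2],1),"tool",np.nanmean(T[l==i],0).round(1))
rel(605,185.5,46,-.176)
E
```

```text
[358.  30.] 165 [723.3  89.4] [15.   6.8] 34.6 tool [132.5  73.4  40.5]
[418.  24.] 361 [719.9  45. ] [58.7  1.5] 85.5 tool [136.4 116.4  40.8]
[223.  47.] 234 [729.4 186.9] [ 2.8 38. ] 89.9 tool [121.8 -23.6  40.7]
[237.  84.] 230 [698.4 178.1] [20.1 20.2] 89.8 tool [ 96.3 -13.6  40.3]
[138.  98.] 855 [707.2 259.8] [139.7   2.7] 90.0 tool [ 86.7 -90.   40.9]
[252. 206.] 584 [605.7 188.4] [12.2 36.1] 81.2 tool [-0.1 -3.1 41.4]
[358. 210.] 1031 [585.6  99.4] [20.7 36. ] 79.9 tool [-4.1 87.3 41.6]
[251. 264.] 653 [551.5 198.3] [15.5 35.1] 79.4 tool [-54.8  -3.5  41.4]
[349. 252.] 144 [547.3 110.3] [13.5 27.9] 18.7 tool [-44.8  83.5  43.5]
t 3.325 tcp [606.3 185.4 117.1] yaw -0.1766 gap 51.8 F [ 0.5 -0.3  0.2]
turn -0.001 shift [-0.0013  0.0001  0.0711]
```

View pics/w1.png

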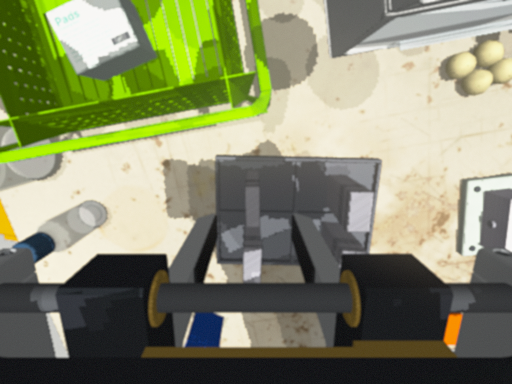

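The wrist view shows block_12 between the open fingers at (252,206). I'm descending and gripping it.

Emit:
arm_command:
  plan:
    - [0.1, 0, -0.0015, 0.025, 0]
    - [0.1, 0, 0, 0.025, 0]
    - [0.1, 0, 0, 0.02, 0]
    - [0.1, 0, 0, 0.0, 0]
    - [-1, 0, 0, 0, 0]
    - [-1, 0, 0, 0, 0]
    - [-1, 0, 0, 0, 0]
    - [-1, 0, 0, 0, 0]
    - [-1, 0, 0, 0, 0]
    - [-1, 0, 0, 0, 0]
  newtons: 20

```text
clock: 4.58
eef_pos: [605.9, 187.8, 45.6]
eef_rot: [-3.141, -0.0, -0.175]
wrist_force: [-0.7, -0.4, 1.0]
finger_gap: 11.9
finger_force: 20.0
```

```bash
cat >> h.py <<'E'
def held():
    "top face of the held block in the wrist view, tool frame"
    s=manip.read_state(); c=cam("wrist"); T=tool(c["P"],s)
    m=(abs(T[...,0])<30)&(abs(T[...,1])<18)&(T[...,2]<-24)&(T[...,2]>-38)
    n,l,st,ce=cv2.connectedComponentsWithStats(m.astype(np.uint8)); i=1+np.argmax(st[1:,4])
    q=T[l==i]; r=cv2.minAreaRect(q[:,:2].astype(np.float32))
    print("held",st[i,4],"px",ce[i].round(1),np.round(r[0],1),np.round(r[1],1),round(r[2],1),"z",np.nanmedian(q[:,2]).round(1)); return c,T,s
E
python3 - <<'E'
from h import *
held(); rel(525.7,-90.1,150,-.049)
E
```

```text
held 1571 px [253.9 239. ] [ 1.2 -3.9] [36.6 31.6] 25.8 z -29.9
t 4.625 tcp [605.9 187.8  45.6] yaw -0.1752 gap 12.0 F [ 0.9 -0.   2.5]
turn -0.126 shift [-0.0665  0.2815 -0.1044]
```

Emit:
arm_command:
  plan:
    - [-1, 0, 0, -0.05, 0]
    - [-1, 0, 0, -0.055, 0]
    - [-1, 0, 0, 0, -0.126]
    - [-1, -0.011, 0.0473, 0, 0]
    - [-1, -0.011, 0.0473, 0, 0]
    - [-1, -0.011, 0.0473, 0, 0]
    - [-1, -0.011, 0.0473, 0, 0]
    - [-1, -0.011, 0.0473, 0, 0]
    - [-1, -0.011, 0.0473, 0, 0]
    - [-1, 0, 0, 0.05, 0]
    - [-1, 0, 0, 0, 0]
    - [-1, 0, 0, 0, 0]

```text
clock: 6.12
eef_pos: [526.7, -92.1, 101.8]
eef_rot: [3.141, -0.001, -0.049]
wrist_force: [-0.3, -0.2, -0.0]
finger_gap: 11.9
finger_force: 20.0
```

```bash
python3 - <<'E'
from h import *
c,T,s=held(); np.savez("w2.npz",P=c["P"],I=c["img"],T=T); cv2.imwrite("pics/w2.png",cv2.resize(c["img"][120:320,150:360],None,fx=2.85,fy=2.85))
rel(525.5,-92.8,100,-.049)
for row in (150,158,166,174):
    print(row,[(u,round(float(T[row,u,1]),1),round(float(c["P"][row,u,2]))) for u in range(215,300) if abs(c["P"][row,u,2]-c["P"][row,u+1,2])>5])
E
```

```text
held 1566 px [254. 239.] [ 1.2 -4. ] [36.3 31.6] 25.7 z -30.0
t 6.175 tcp [526.9 -92.1 102.1] yaw -0.0483 gap 12.1 F [-0.3  0.1 -1.1]
turn 0.001 shift [-0.0013  0.0008  0.0021]
150 []
158 []
166 [(241, -12.8, 40), (242, -12.2, 33), (264, 8.7, 12), (265, 9.5, 17)]
174 [(241, -12.9, 40), (242, -12.2, 34), (264, 8.8, 12), (265, 9.4, 21)]
```

View pics/w2.png

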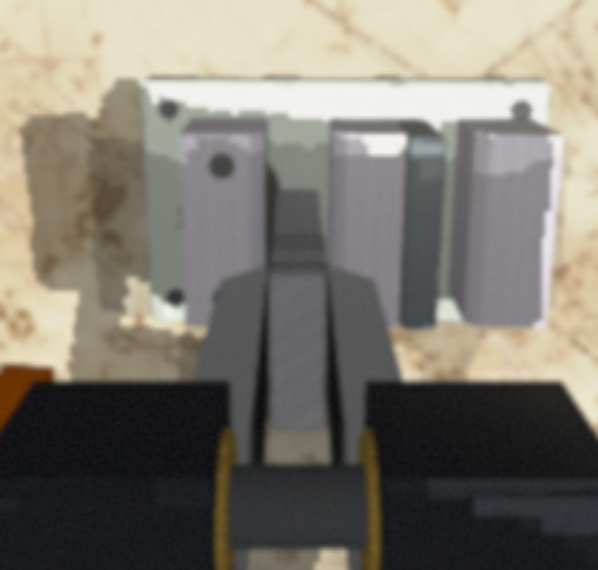

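The crop shows the held block_12 hanging between the fixed jaw's inner edge (crop x≈267) and the lining's (≈330), and the gap is about 21.5 mm. I'm lowering it.

Emit:
arm_command:
  plan:
    - [-1, -0.0013, 0.0013, 0.012, 0]
    - [-1, 0, 0, 0.012, 0]
    - [-1, 0, 0, 0.012, 0]
    - [-1, 0, 0, 0.01, 0]
    - [-1, 0, 0, 0.0015, 0]
    - [-1, 0, 0, 0.0, 0]

```text
clock: 6.92
eef_pos: [524.7, -93.6, 52.8]
eef_rot: [-3.142, -0.0, -0.049]
wrist_force: [-1.0, -0.2, 2.1]
finger_gap: 11.9
finger_force: 20.0
```

Emit:
arm_command:
  plan:
    - [-1, 0, 0, 0.0008, 0]
    - [-1, 0, 0, 0, 0]

```text
clock: 7.18
eef_pos: [524.8, -93.7, 52.8]
eef_rot: [3.142, -0.0, -0.049]
wrist_force: [-4.5, 0.9, 10.9]
finger_gap: 12.1
finger_force: 20.0
```

Seated on the base. I'll release it and check the fit.

Emit:
arm_command:
  plan:
    - [-1, 0, 0, -0.0008, 0]
    - [-0.45, 0, 0, 0, 0]
    - [-0.45, 0, 0, 0, 0]
    - [-0.45, 0, 0, 0, 0]
    - [-0.45, 0, 0, 0, 0]
    - [-0.45, 0, 0, 0, 0]

```text
clock: 7.92
eef_pos: [524.6, -93.7, 52.9]
eef_rot: [3.142, 0.0, -0.049]
wrist_force: [0.6, -0.4, 0.3]
finger_gap: 25.6
finger_force: 0.0
```

```bash
python3 - <<'E'
from h import *
c,T,s=held(); z=c["P"][...,2]; rel(525.5,-92.8,52.8,-.049)
np.savez("w3.npz",P=c["P"],I=c["img"],T=T)
print(T.shape,[(r,np.round(T[r,254],0)) for r in (120,140,160,180,200,220,240,260)])
for row in (215,222,228):
    print(row,[(u,T[row,u].round(1)) for u in range(205,300) if abs(z[row,u]-z[row,u+1])>4])
d=cam("side");i=d["img"];
w=d["R"].T@(np.array([530,-66,27])-np.array(d["eye"]));print("pin px",w[:2]/w[2]*d["fx"]+[d["cx"],d["cy"]])
cv2.imwrite("pics/c3.png",np.hstack([cv2.resize(c["img"][130:290,170:340],(420,395),interpolation=cv2.INTER_CUBIC),cv2.resize(i[130:205,235:315],(380,395),interpolation=cv2.INTER_CUBIC)]))
E
```

```text
held 1162 px [253.5 241.1] [ 0.2 -1.6] [35.9 11.6] 0.1 z -30.6
t 7.975 tcp [524.6 -93.6  52.9] yaw -0.0492 gap 25.5 F [ 0.2 -0.2  0.4]
turn -0.0 shift [ 0.0008 -0.0009  0.0001]
(384, 512, 3) [(120, array([70., -1., 53.])), (140, array([54., -1., 53.])), (160, array([39., -1., 42.])), (180, array([22., -1., 41.])), (200, array([18., -1., -1.])), (220, array([ 15.,  -1., -30.])), (240, array([  3.,  -1., -31.])), (260, array([-10.,  -1., -32.]))]
215 [(223, array([  3. , -24. ,  10.8])), (234, array([  7.5, -15. ,  -1.3])), (243, array([-1.3, -9.8, 22.4])), (263, array([ 17.5,   4. , -28.4])), (264, array([-8.3,  7.3, 41.4])), (265, array([-5.1,  7.8, 32.6])), (266, array([ 0.6,  7.9, 17.2])), (272, array([ 3.6, 11.8,  9. ])), (283, array([ 8.2, 18.5, -3.2]))]
222 [(214, array([ -2.3, -30.8,  10.4])), (233, array([  7. , -14.8, -13.1])), (234, array([  5.4, -14.5,  -8.9])), (235, array([  1.7, -14.5,   0.2])), (237, array([ -3.3, -14. ,  12.9])), (243, array([-7.3, -9.9, 22.8])), (263, array([ 14. ,   3.9, -30.6])), (264, array([-14.8,   7.4,  41.7])), (265, array([-10.8,   7.8,  31.7])), (271, array([-2.1, 11.2,  9.7])), (272, array([ 1.6, 11.3,  0.5])), (273, array([ 5.2, 11.4, -8.4])), (292, array([  8.7,  22.7, -17.2]))]
228 [(211, array([ -6.4, -32.9,   8.9])), (232, array([  6.5, -14.8, -21.7])), (233, array([  4.7, -14.6, -17.4])), (234, array([  1.5, -14.5,  -9.8])), (235, array([ -2.3, -14.5,  -0.8])), (237, array([ -7.8, -14. ,  12. ])), (242, array([-11.8, -10.7,  21.5])), (243, array([-20.5, -10.8,  41.9])), (263, array([  9.8,   4. , -29.5])), (264, array([-20. ,   7.4,  40.8])), (265, array([-15.3,   7.8,  29.8])), (271, array([-6.8, 11.3,  9.8])), (272, array([-2.3, 11.3, -0.9])), (273, array([ 1.5, 11.3, -9.9])), (274, array([  5.1,  11.3, -18.5])), (295, array([  8.1,  23.4, -25.5]))]
pin px [268.11700948 173.46267261]
```

View pics/c3.png

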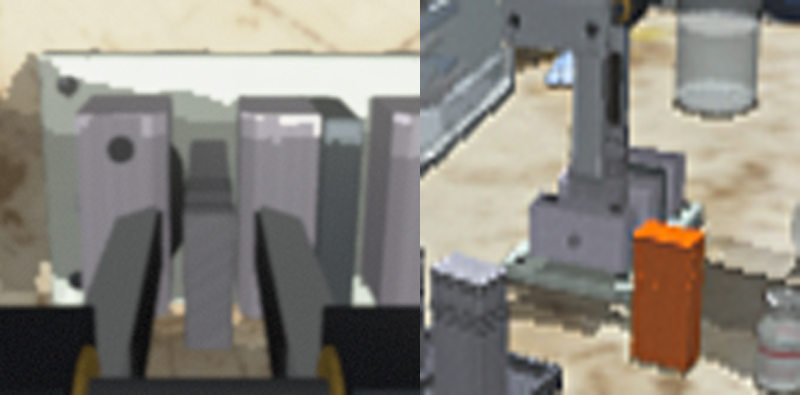

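Block_12 stands in the gap with space on both sides, and the black pad (wrist crop x≈175) is free, so it is too loose. It goes back to its compartment.

Emit:
arm_command:
  plan:
    - [-1, 0, 0, 0, 0]
    - [-1, 0, 0, 0, 0]
    - [-1, 0, 0, 0, 0]
    - [-1, 0, 0, 0, 0]
    - [-1, 0, 0, -0.05, 0]
    - [-1, 0, 0, -0.05, 0]
    - [-1, 0, 0, 0, 0.126]
    - [-1, 0.005, -0.048, 0, 0]
    - [-1, 0.005, -0.048, 0, 0]
    - [-1, 0.005, -0.048, 0, 0]
    - [-1, 0.005, -0.048, 0, 0]
    - [-1, 0.005, -0.048, 0, 0]
    - [-1, 0.005, -0.048, 0, 0]
    - [-1, 0, 0, 0.04, 0]
    - [-1, 0, 0, 0, 0]
    - [-1, 0, 0, 0, 0]

```text
clock: 10.02
eef_pos: [604.8, 184.3, 114.3]
eef_rot: [-3.141, -0.001, -0.176]
wrist_force: [0.3, 0.7, -0.5]
finger_gap: 11.7
finger_force: 20.0
```

```bash
python3 - <<'E'
from h import *
rel(605.5,187.5,46.3,-.175)
E
```

```text
t 10.025 tcp [604.8 184.3 114.3] yaw -0.1758 gap 11.7 F [ 0.3  0.7 -0.5]
turn -0.001 shift [ 0.0002 -0.0032  0.068 ]
```

Emit:
arm_command:
  plan:
    - [-1, 0, -0.0032, 0.025, 0]
    - [-1, 0, 0, 0.025, 0]
    - [-1, 0, 0, 0.015, 0]
    - [-1, 0, 0, 0.002, 0]
    - [-1, 0, 0, 0.001, 0]
    - [-1, 0, 0, 0.0005, 0]

```text
clock: 10.78
eef_pos: [605.4, 187.9, 45.4]
eef_rot: [-3.141, -0.001, -0.175]
wrist_force: [-0.4, -0.1, -0.1]
finger_gap: 11.9
finger_force: 20.0
```

Emit:
arm_command:
  plan:
    - [-1, 0, 0, 0.0006, 0]
    - [-1, 0, 0, 0.0, 0]

```text
clock: 11.02
eef_pos: [605.3, 187.9, 45.0]
eef_rot: [-3.141, -0.001, -0.175]
wrist_force: [-1.7, -0.3, 5.6]
finger_gap: 11.7
finger_force: 20.0
```

Emit:
arm_command:
  plan:
    - [-0.45, 0, 0, -0.0004, 0]
    - [-0.45, 0, 0, 0, 0]
    - [-0.45, 0, 0, 0, 0]
    - [-0.45, 0, 0, -0.03, 0]
    - [-0.3, 0, 0, -0.03, 0.01]
    - [-0.2, -0.0275, 0, 0, 0]
    - [-0.2, -0.0275, 0, 0, 0]
    - [-0.2, 0, 0, 0.03, 0]
    - [-0.2, 0, 0, 0.03, 0]
    - [-0.2, 0, 0, 0, 0]
    - [-1, 0, 0, 0, 0]
    - [-1, 0, 0, 0, 0]
    - [-1, 0, 0, 0, 0]
    - [-1, 0, 0, 0, 0]
    - [-1, 0, 0, 0, 0]

```text
clock: 12.9
eef_pos: [551.4, 198.1, 45.3]
eef_rot: [-3.141, -0.001, -0.185]
wrist_force: [-0.8, -0.7, 7.0]
finger_gap: 15.6
finger_force: 20.0
```

```bash
python3 - <<'E'
from h import *
rel(525.5,-92.0,100,-.049)
E
```

```text
t 12.9 tcp [551.4 198.1  45.3] yaw -0.1853 gap 15.6 F [-0.8 -0.7  7. ]
turn -0.136 shift [-0.0116  0.291  -0.0547]
```

Emit:
arm_command:
  plan:
    - [-1, 0, 0, -0.05, 0]
    - [-1, 0, 0, -0.055, 0]
    - [-1, 0, 0, 0, -0.136]
    - [-1, -0.002, 0.0487, 0, 0]
    - [-1, -0.002, 0.0487, 0, 0]
    - [-1, -0.002, 0.0487, 0, 0]
    - [-1, -0.002, 0.0487, 0, 0]
    - [-1, -0.002, 0.0487, 0, 0]
    - [-1, -0.0016, 0.0487, 0, 0]
    - [-1, 0, 0, 0.05, 0]
    - [-1, 0, 0, 0, 0]
    - [-1, 0, 0, 0, 0]

```text
clock: 14.4
eef_pos: [525.5, -93.0, 100.7]
eef_rot: [3.141, -0.001, -0.048]
wrist_force: [-0.2, -0.2, -0.0]
finger_gap: 15.7
finger_force: 20.0
```

```bash
python3 - <<'E'
from h import *
rel(525.5,-93.2,53,-.049)
E
```

```text
t 14.4 tcp [525.5 -93.  100.7] yaw -0.0485 gap 15.7 F [-0.2 -0.2 -0. ]
turn 0.001 shift [-0.      0.0002  0.0477]
```

Emit:
arm_command:
  plan:
    - [-1, 0, 0.0003, 0.015, 0]
    - [-1, 0, 0, 0.015, 0]
    - [-1, 0, 0, 0.01, 0]
    - [-1, 0, 0, 0.005, 0]
    - [-1, 0, 0, 0.0015, 0]
    - [-1, 0, 0, 0.0, 0]

```text
clock: 15.15
eef_pos: [524.9, -93.7, 53.3]
eef_rot: [3.141, 0.0, -0.049]
wrist_force: [-3.6, -0.3, 5.6]
finger_gap: 15.6
finger_force: 20.0
```

Emit:
arm_command:
  plan:
    - [-0.35, 0, 0, 0, 0]
    - [-0.35, 0, 0, 0, 0]
    - [-0.35, 0, 0, 0, 0]
    - [-0.35, 0, 0, 0, 0]
    - [-0.35, 0, 0, 0, 0]

```text
clock: 15.78
eef_pos: [524.9, -93.6, 52.7]
eef_rot: [-3.142, 0.0, -0.049]
wrist_force: [0.2, 1.2, -0.1]
finger_gap: 30.5
finger_force: 0.0
```

```bash
python3 - <<'E'
from h import *
c,T,s=held(); z=c["P"][...,2]; rel(525.5,-92.8,53,-.049)
for row in (222,228):
    print(row,[(u,T[row,u].round(1)) for u in range(238,275) if abs(z[row,u]-z[row,u+1])>4])
i=cam("side")["img"]
cv2.imwrite("pics/c4.png",np.hstack([cv2.resize(c["img"][130:290,170:340],(420,395),interpolation=cv2.INTER_CUBIC),cv2.resize(i[130:205,235:315],(380,395),interpolation=cv2.INTER_CUBIC)]))
E
```

```text
held 1579 px [254.3 242.5] [-0.9 -1. ] [36.1 16.1] 0.1 z -30.8
t 15.825 tcp [524.9 -93.6  52.7] yaw -0.0492 gap 30.8 F [ 0.3  0.7 -1. ]
turn -0.0 shift [ 0.0006 -0.0008 -0.0003]
222 [(240, array([ -5.6, -12. ,  18.7])), (268, array([ 13.9,   6.9, -30.3]))]
228 [(240, array([-10.2, -12. ,  17.7])), (268, array([  9.6,   7. , -28.9]))]
```

View pics/c4.png

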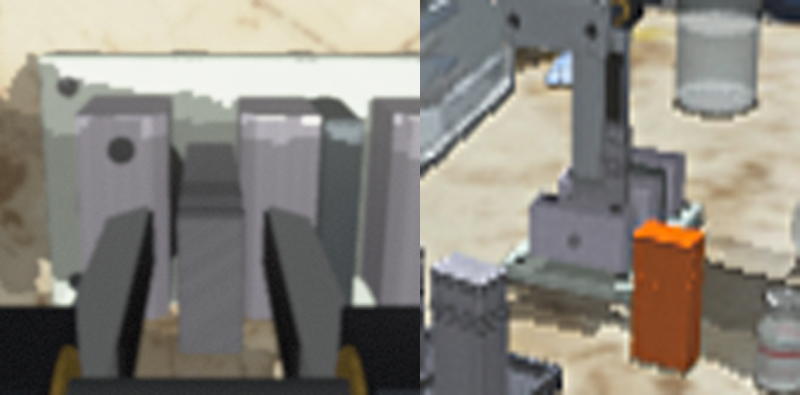

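Block_16 stands in the gap with the pad still out at crop x≈175, touching but not pressed. With the gap at about 21.5 mm it has roughly 5.5 mm of play, so it is too loose and goes back.

Emit:
arm_command:
  plan:
    - [-1, 0, 0, 0, 0]
    - [-1, 0, 0, 0, 0]
    - [-1, 0, 0, 0, 0]
    - [-1, 0, 0, 0, 0]
    - [-1, 0, 0, -0.05, 0]
    - [-1, 0, 0, -0.05, 0]
    - [-1, 0, 0, 0, 0.136]
    - [-1, -0.0046, -0.0487, 0, 0]
    - [-1, -0.0046, -0.0487, 0, 0]
    - [-1, -0.0046, -0.0487, 0, 0]
    - [-1, -0.0046, -0.0487, 0, 0]
    - [-1, -0.0046, -0.0487, 0, 0]
    - [-1, -0.0046, -0.0487, 0, 0]
    - [-1, 0, 0, 0.04, 0]
    - [-1, 0, 0, 0, 0]
    - [-1, 0, 0, 0, 0]

```text
clock: 17.88
eef_pos: [552.0, 198.4, 114.0]
eef_rot: [-3.141, -0.001, -0.186]
wrist_force: [0.4, 0.4, -1.0]
finger_gap: 16.2
finger_force: 20.0
```

```bash
python3 - <<'E'
from h import *
rel(551.4,198.1,45.5,-.185)
E
```

```text
t 17.875 tcp [552.  198.4 114. ] yaw -0.1858 gap 16.2 F [ 0.4  0.4 -1. ]
turn -0.001 shift [-0.0006  0.0004  0.0685]
```

Emit:
arm_command:
  plan:
    - [-1, -0.0006, 0.0004, 0.025, 0]
    - [-1, 0, 0, 0.025, 0]
    - [-1, 0, 0, 0.015, 0]
    - [-1, 0, 0, 0.003, 0]
    - [-1, 0, 0, 0.0007, 0]
    - [-1, 0, 0, 0, 0]

```text
clock: 18.62
eef_pos: [551.3, 198.5, 45.0]
eef_rot: [-3.141, -0.001, -0.185]
wrist_force: [0.9, -0.0, -1.2]
finger_gap: 16.0
finger_force: 20.0
```

Emit:
arm_command:
  plan:
    - [-1, 0, 0, 0.0007, 0]
    - [-1, 0, 0, 0, 0]

```text
clock: 18.88
eef_pos: [551.4, 198.5, 44.7]
eef_rot: [-3.141, -0.001, -0.185]
wrist_force: [-2.9, -0.9, 7.9]
finger_gap: 16.3
finger_force: 20.0
```

Emit:
arm_command:
  plan:
    - [-0.35, 0, 0, -0.0004, 0]
    - [-0.35, 0, 0, 0, 0]
    - [-0.35, 0, 0, 0, 0]
    - [-0.35, 0, 0, -0.03, 0]
    - [-0.2, 0, 0, -0.035, -0.009]
    - [-0.1, 0.0256, 0.0462, 0, 0]
    - [-0.1, 0.0256, 0.0462, 0, 0]
    - [-0.1, 0, 0, 0, 0]
    - [-0.1, 0, 0, 0.03, 0]
    - [-0.1, 0, 0, 0.035, 0]
    - [-0.1, 0, 0, 0, 0]
    - [-1, 0, 0, 0, 0]
    - [-1, 0, 0, 0, 0]
    - [-1, 0, 0, 0, 0]
    - [-1, 0, 0, 0, 0]
    - [-1, 0, 0, 0, 0]

```text
clock: 20.88
eef_pos: [585.7, 98.6, 44.9]
eef_rot: [-3.141, -0.002, -0.176]
wrist_force: [-0.8, 1.1, 7.4]
finger_gap: 19.8
finger_force: 20.0
```

```bash
python3 - <<'E'
from h import *
rel(525.5,-91.8,100,-.049)
E
```

```text
t 20.875 tcp [585.7  98.6  44.9] yaw -0.1762 gap 19.8 F [-0.8  1.1  7.4]
turn -0.127 shift [-0.0508  0.1931 -0.0551]
```

Emit:
arm_command:
  plan:
    - [-1, 0, 0, -0.05, 0]
    - [-1, 0, 0, -0.055, 0]
    - [-1, 0, 0, 0, -0.127]
    - [-1, -0.0127, 0.0483, 0, 0]
    - [-1, -0.0127, 0.0483, 0, 0]
    - [-1, -0.0127, 0.0483, 0, 0]
    - [-1, -0.0127, 0.0483, 0, 0]
    - [-1, 0, 0, 0.05, 0]
    - [-1, 0, 0, 0, 0]
    - [-1, 0, 0, 0, 0]

```text
clock: 22.12
eef_pos: [525.6, -91.7, 100.3]
eef_rot: [3.141, -0.001, -0.049]
wrist_force: [0.0, 0.8, -0.3]
finger_gap: 19.9
finger_force: 20.0
```

```bash
python3 - <<'E'
from h import *
c,T,s=held(); z=c["P"][...,2]; rel(525.5,-91.8,53,-.049)
np.savez("w5.npz",P=c["P"],T=T,I=c["img"])
F,L=[],[]
for row in range(160,182):
    for u in range(225,250):
        if z[row,u]>30 and z[row,u+1]<22: F.append(T[row,u,1]);break
    for u in range(250,285):
        if z[row,u]<20 and z[row,u+1]>30: L.append(T[row,u+1,1]);break
print("fixed",np.round(F,1),"lining",np.round(L,1))
m=(T[...,2]<-25)&(T[...,2]>-36)&(abs(T[...,1])<16)&(T[...,0]>11)&(T[...,0]<20)
q=T[m]; print("block front part y",np.percentile(q[:,1],[1,50,99]),len(q))
print([(u,T[175,u].round(1).tolist()) for u in (228,232,236,238,240,241,242,243,244,264,265,266,267,268,269,270)])
E
```

```text
held 2293 px [254.2 240.6] [-0.1  0.2] [35.9 36.6] 88.4 z -30.6
t 22.175 tcp [525.8 -91.7 100.6] yaw -0.0483 gap 20.1 F [-0.2 -0.6 -1. ]
turn 0.001 shift [-0.0003  0.0001  0.0476]
fixed [-12.2 -11.9 -11.8 -11.9 -11.8 -11.8 -11.9 -11.9 -11.8 -11.9 -11.9 -11.9
 -11.9] lining [9.9 9.9 9.9 9.9 9.9 9.8 9.8 9.8 9.8 9.8 9.8 9.8]
block front part y [-11.11096158  -1.25832909   8.04336329] 473
[(228, [23.6, -23.8, 55.0]), (232, [23.3, -20.5, 56.5]), (236, [23.2, -17.0, 56.8]), (238, [23.2, -15.3, 57.0]), (240, [22.7, -13.6, 59.3]), (241, [22.8, -12.7, 59.0]), (242, [22.5, -11.9, 60.4]), (243, [17.9, -11.9, 82.0]), (244, [16.4, -11.2, 88.9]), (264, [16.3, 8.8, 89.4]), (265, [16.5, 9.8, 88.4]), (266, [20.8, 9.8, 68.4]), (267, [22.4, 10.4, 60.5]), (268, [22.6, 11.2, 59.5]), (269, [22.7, 12.1, 59.3]), (270, [22.9, 12.9, 58.2])]
```

Emit:
arm_command:
  plan:
    - [-1, -0.0003, 0.0002, 0.01, 0]
    - [-1, 0, 0, 0.005, 0]
    - [-1, 0, 0, 0.005, 0]
    - [-1, 0, 0, 0.004, 0]
    - [-1, 0, 0, 0, 0]

```text
clock: 22.8
eef_pos: [524.6, -92.4, 74.6]
eef_rot: [3.141, -0.0, -0.049]
wrist_force: [0.8, -1.8, -0.4]
finger_gap: 19.6
finger_force: 20.0
```

Emit:
arm_command:
  plan:
    - [-1, 0, 0, 0.004, 0]
    - [-1, 0, 0, 0.004, 0]
    - [-1, 0, 0, 0.004, 0]
    - [-1, 0, 0, 0.004, 0]
    - [-1, 0, 0, 0.003, 0]
    - [-1, 0, 0, 0, 0]

```text
clock: 23.55
eef_pos: [524.4, -92.4, 55.1]
eef_rot: [3.141, 0.001, -0.049]
wrist_force: [0.9, -5.1, -2.8]
finger_gap: 19.9
finger_force: 20.0
```

Emit:
arm_command:
  plan:
    - [-1, 0, 0, 0.001, 0]
    - [-1, 0, 0, 0.001, 0]
    - [-1, 0, 0, 0.0003, 0]
    - [-1, 0, 0, 0, 0]

```text
clock: 24.05
eef_pos: [524.4, -92.4, 53.1]
eef_rot: [3.141, 0.0, -0.049]
wrist_force: [-0.1, -5.0, 1.3]
finger_gap: 19.6
finger_force: 20.0
```

Emit:
arm_command:
  plan:
    - [-1, 0, 0, 0.0008, 0]
    - [-1, 0, 0, 0, 0]

```text
clock: 24.3
eef_pos: [524.5, -92.4, 52.9]
eef_rot: [3.141, 0.0, -0.049]
wrist_force: [-2.9, -4.9, 8.5]
finger_gap: 19.9
finger_force: 20.0
```

Emit:
arm_command:
  plan:
    - [-0.1, 0, 0, -0.0004, 0]
    - [-0.1, 0, 0, 0, 0]
    - [-0.1, 0, 0, 0, 0]
    - [-0.1, 0, 0, 0, 0]
    - [-0.1, 0, 0, 0, 0]

```text
clock: 24.92
eef_pos: [524.6, -92.1, 53.0]
eef_rot: [-3.142, 0.0, -0.049]
wrist_force: [-0.7, 0.7, 0.5]
finger_gap: 42.3
finger_force: 0.0
```

```bash
python3 - <<'E'
from h import *
c,T,s=held(); rel(525.5,-92.8,53,-.049)
i=cam("side")["img"]
cv2.imwrite("pics/c5.png",np.hstack([cv2.resize(c["img"][130:290,170:340],(420,395),interpolation=cv2.INTER_CUBIC),cv2.resize(i[130:205,235:315],(380,395),interpolation=cv2.INTER_CUBIC)]))
E
```

```text
held 1963 px [255.2 241.7] [-0.3 -0.5] [20.1 36.8] 89.7 z -30.5
t 24.975 tcp [524.6 -92.2  53. ] yaw -0.0492 gap 41.9 F [-0.1  0.1 -0.1]
turn -0.0 shift [0.001  0.0006 0.    ]
```

View pics/c5.png

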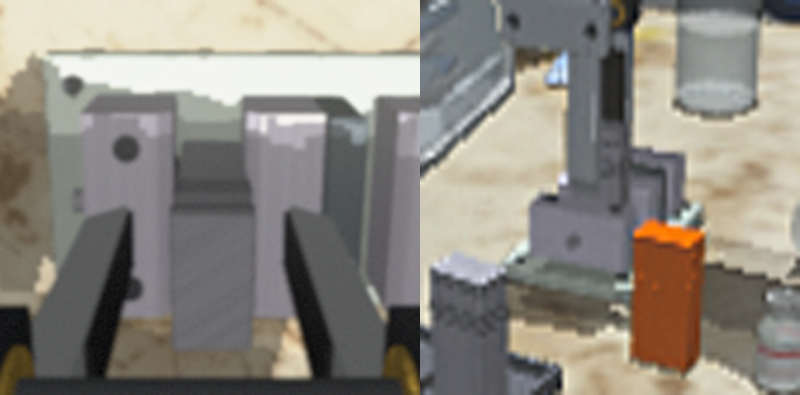

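Block_20 fills the gap, the pad is hidden behind it, and the pin now sticks out of the fixed jaw's back at (78,200), so it fits. I'm retreating to check everything.

Emit:
arm_command:
  plan:
    - [-0.1, 0, 0, -0.02, 0]
    - [-0.1, 0, 0, -0.04, 0]
    - [-0.1, 0, 0, -0.06, 0]
    - [-0.1, -0.03, 0.06, -0.02, 0]
    - [-0.1, -0.03, 0.06, 0, 0]
    - [-0.1, -0.03, 0.06, 0, 0]
    - [-0.1, -0.03, 0.06, 0, 0]
    - [-0.1, 0, 0, 0, 0]
    - [-0.1, 0, 0, 0, 0]

```text
clock: 26.15
eef_pos: [403.3, -307.4, 190.8]
eef_rot: [-3.141, 0.0, -0.05]
wrist_force: [-0.4, 0.9, -0.1]
finger_gap: 42.5
finger_force: 0.0
```

```bash
python3 - <<'E'
from h import *
c=cam("top");P=c["P"];z=P[...,2]
def rep(r0,r1,c0,c1,lo,hi,n):
    m=np.zeros(z.shape,bool);m[r0:r1,c0:c1]=1;m&=(z>lo)&(z<hi)
    k,l,s,ce=cv2.connectedComponentsWithStats(m.astype(np.uint8))
    for i in range(1,k):
        if s[i,4]>20:
            q=P[l==i];r=cv2.minAreaRect(q[:,:2].astype(np.float32));print(n,np.round(r[0],1),np.round(r[1],1),round(r[2],1),"z",np.nanmedian(q[:,2]).round(1))
rep(145,212,188,265,60,95,"tray block");rep(160,212,288,354,60,110,"gap block");rep(200,260,110,290,15,110,"other");rep(145,175,120,160,25,110,"bottle")
cv2.imwrite("pics/end.png",cv2.resize(c["img"][130:260,100:380],(800,371)))
rel(0,0,0,0)
E
```

```text
tray block [605.6 185.2] [12.2 36.7] 81.3 z 76.6
tray block [550.4 195.8] [16.2 35.7] 80.3 z 76.7
tray block [532.2 106.4] [24.2 36.5] 73.9 z 76.5
gap block [525.  -95.3] [20.7 36.2] 86.6 z 84.3
other [468.3 339.9] [20.9 24.2] 73.5 z 39.6
other [446.   16.8] [20.2 36.1] 82.0 z 72.1
other [447.5 269. ] [36.7 16.2] 55.5 z 72.0
other [403.3 363.4] [51.2 71. ] 40.0 z 46.2
other [376.5  23.5] [27.2 27. ] 43.5 z 48.0
bottle [604.  365.9] [26.5 31.7] 44.0 z 71.0
t 26.2 tcp [ 403.6 -307.   190.9] yaw -0.0484 gap 41.8 F [0.3 0.4 0.5]
turn -0.048 shift [-0.4036 -0.307   0.1909]
```

View pics/end.png

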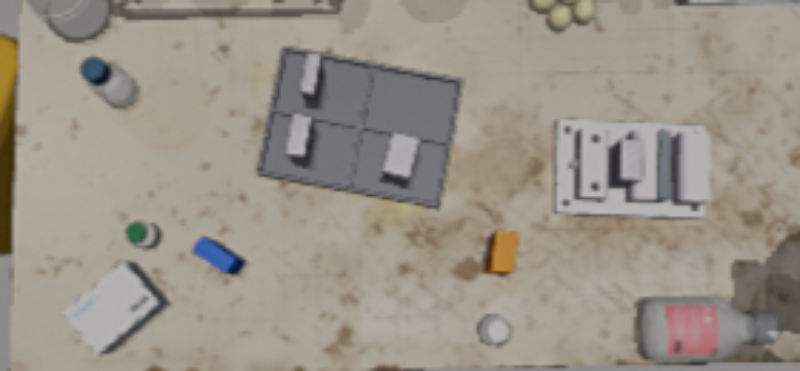

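The top view shows three blocks upright in the tray, at (311,76), (299,136) and (400,157). Block_20 stands in the gap at (632,160) with its top at 84 mm, which puts it on the base, and the bystanders are where they were.

```bash
python3 -c "
from cell import ticket
print(ticket.sign_off())"
```

```text
the job is handed in; nothing more can be done
None
```

Job handed in: block_20 fits and stands in the gap with the pad pushed in; block_12 and block_16 proved too loose and are back upright in the tray with block_24, and the bystanders have not moved.

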